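# Pull the red screw cup off its stack

## Task

Pull the red screw cup straight up out of the stack of grey cups that grips it, keeping it upright, and set it down gently, standing on its foot in the middle of the round black mat. Let go of it there, and leave the blue cup in its own stack and the red toe piece where they are.

Things in the scene. Friction and masses are not known exactly. Their poses are not given: they have to be found in the camera images.
- red_cup: Red plastic cup, open on top, 88 mm tall, 70 g. Origin: centre of its foot's underside; z up. Lower 35 mm: foot 42 mm across; above a shoulder it is 50 mm across, widening to 53 mm at the rim. Nested in a grey stack bolted to the bench: origin 12 mm above the bench, top 52 mm stands free to grip from outside. Sprung pads hold it: 4 to 8 N straight up, briefly to 14, over 34 mm, frees it.
- blue_cup: Blue plastic cup of the same shape and origin, nested the same way in a second grey stack; its rim is 100 mm above the bench. It stays there. Both stacks are alike: grey, 57 mm across at most, rim 46 mm above the bench, on a steel disc 80 mm across and 6 mm thick, bolted down.
- mat: Round black rubber mat fixed to the bench, 100 mm across, 4 mm thick, on which the red cup is to stand. Origin: centre of its underside, on the bench; z up.
- toe_piece: Red ski-binding toe piece, about 100 by 62 mm and 38 mm high, loose on the bench beyond the cups; it stays there. Origin: centre of its underside; x runs along its length.
Mind the look-alikes: they are no part of the job. Several things look just like the mat: the one meant starts nearest to the robot's base.

How it is judged:
By the outcome, as a careful person would: the job done as asked, in the order asked, and still so for the second after the job is handed in, with the robot touching nothing.
It also fails if it takes over 46 s, if anything falls off the work surface, if the arm or the gripper's body presses on something with over 40 N, if the wrist force passes 120 N, or if a joint passes its speed limit or range.

## Robot

A 6-joint arm with a two-finger parallel gripper is mounted at the origin on the work surface. World frame = base frame: x ahead of the robot, y to its left, z up, the work surface at z = 0. Lengths are in m, angles in rad, forces in N, time in s.
With the tool pointing down it reaches from about 0.275 to 0.825 m from the base axis. Payload 4.9 kg.
Tool frame: the origin (TCP) lies at the very end of the fingers, on their centre line; the grasp point (between the pads) lies 19 mm behind it (r.hold_point_z is the distance from the TCP to the grasp point, in m); z points along the fingers, y is the line along which they close (so a half turn about z gives the same grasp; the last joint's range is limited). The gripper opens to 85 mm and grips with 20 to 120 N. Pads are 22 mm wide; open, the fingers measure 114 mm over their backs; the gripper's body (76 mm by 85 mm) begins 54 mm behind the grasp point. The pads swing forward as they close: fully open they stand 13 mm farther back than shut.
Start: joints at [-0.134, 0.326, -0.193, 1.052, 0, 1.437], TCP at [0.55, 0, 0.231] pointing down, gripper open.
Joint ranges: [-2.65, 2.65], [-0.97, 1.79], [-1.3, 1.35], [-1.93, 2.1], [-1.47, 1.37], [-3.14, 3.14]. Speed limits (rad/s): [2.57, 2.57, 3.14, 3.14, 3.14, 3.14].

## Interface

Orientations are given as a unit quaternion [x, y, z, w].
In Python, from rig import r gives the robot as it stands.
- The arm moves only by the shell command python3 -m handwheel 'ROWS' [OPENING] [FORCE]. ROWS is JSON, a list of rows, each an object of numbers: "tx", "ty", "tz": the shift along the tool's x, y, z in m; "ax", "ay", "az": the turn, a rotation vector about the tool's x, y, z in degrees. A call has 1 to 20 rows; each row is the pose to reach, as a shift and turn from the pose commanded when the call began, along the tool's axes at that moment; what a row does not reach only later rows make up. A row lasts 1/10 s, in which the tool goes at most 50 mm and 8.59 degrees, less where a joint would pass 70% of its speed; a pose out of reach is approached as far as the arm can. A call with a gripper value outside its range is refused whole. OPENING is the finger opening in m, from 0 to 0.0854, set as the call begins (- or left out, the last holds). The fingers move at their own pace and stop on an object; FORCE is the grip in N (left out, the last holds). Time passes only in rows, so rows that repeat a pose let the fingers close. It gives the time, the measured TCP pose, the force, the opening and the grip force at its end, in the units of the state.
- r.read_state(): the state, without advancing time (a new reading comes with each control period).
- r.grab_frame(name): name is "scene" or "side" or "wrist"; returns a dict with "img" (420x560x3 uint8, blue, green, red), "z_map" (420x560 float32, m along the optical axis (not along the pixel's ray), 0 where there is no reading), "fovy" (degrees; the focal length in pixels is half the picture's height over the tangent of half this angle, whatever the lens; pixels are square), "cx", "cy" (the principal point, pixels), "dist_coeffs" ([k1, k2, p1, p2, k3] as OpenCV has them; the pictures are not rectified), "pose" (4x4, takes a point from camera to world coordinates). Camera axes: x right, y up, looking along -z (the intrinsics and any distortion apply to the point x, -y, -z); pixel columns grow to the right and rows downward; lengths in m; the calibration is good to about 2 mm. A picture is of the moment at which its call begins.
- r.sign_off(): hands the job in; it is judged then, once.
The state is a dict: "time_s": time; "joint_positions": joint angles; "dq": joint speeds; "tau": joint torques, N m; "ee_pos": TCP position; "ee_rot": TCP orientation; "wrist_force": force on the tool from outside, world axes, zero at the start; "torque": the same for the moment, N m; "gripper_width": finger opening in m; "finger_force": force on a finger pad.
Only numpy, scipy, OpenCV 4.12 (cv2) and the standard library are available. Lean on these libraries where they do the work, as an engineer would, in place of code of your own. Each camera call takes 0.05 s, during which the arm holds its last target. There are 200 camera calls.

## Working session

There is one attempt and no reset: what is moved stays moved. The work goes in short steps, Python scripts to look and compute and a shell command to move; the robot and the scene stay as the last step left them, time stands still between calls to the robot, and variables do not carry over. Pictures are saved under pics/ and viewed, at most 10 in all, crops included, and the job is handed in when it is done.

```bash
ls; mkdir -p pics
cat > h.py <<'E'
import numpy as np, cv2
from rig import r
def grab(n):
    return r.grab_frame(n)
def K(f):
    h=f["img"].shape[0]; fl=h/2/np.tan(np.radians(f["fovy"])/2)
    return np.array([[fl,0,f["cx"]],[0,fl,f["cy"]],[0,0,1.]])
def ray(f,uv):
    p=cv2.undistortPoints(np.array(uv,float).reshape(-1,1,2),K(f),np.array(f["dist_coeffs"],float)).reshape(-1,2)
    d=np.c_[p[:,0],-p[:,1],-np.ones(len(p))]; T=np.array(f["pose"])
    return T[:3,3], d@T[:3,:3].T
def onplane(f,uv,z):
    o,d=ray(f,uv); return o+d*((z-o[2])/d[:,2])[:,None]
def cloud(f,mask):
    v,u=np.nonzero(mask&(f["z_map"]>0)); o,d=ray(f,np.c_[u,v]); return o+d*f["z_map"][v,u][:,None]
E
python3 - <<'E'
from h import *
for n in("scene","side"):
    f=grab(n); cv2.imwrite(f"pics/{n}0.png",f["img"]); print(n,np.round(f["pose"],3).tolist(),f["fovy"],f["dist_coeffs"])
s=r.read_state(); print(s["ee_pos"],s["ee_rot"],s["gripper_width"],s["time_s"],r.hold_point_z)
E
```

```text
pics
scene [[0.511, -0.517, 0.687, 1.323], [0.859, 0.328, -0.393, -0.416], [-0.022, 0.791, 0.612, 0.661], [0.0, 0.0, 0.0, 1.0]] 46.30603210825687 [0.0326351 0.        0.        0.        0.       ]
side [[-0.909, 0.286, -0.303, 0.297], [-0.416, -0.658, 0.627, 0.71], [-0.02, 0.696, 0.717, 0.855], [0.0, 0.0, 0.0, 1.0]] 45.56133187530496 [-0.05571143  0.          0.          0.          0.        ]
[5.49465273e-01 7.28383982e-05 2.30552440e-01] [ 7.07104072e-01  7.07109021e-01 -5.04286226e-04 -6.39080081e-04] 0.08539582069177995 0.1 0.0187
```

View pics/scene0.png

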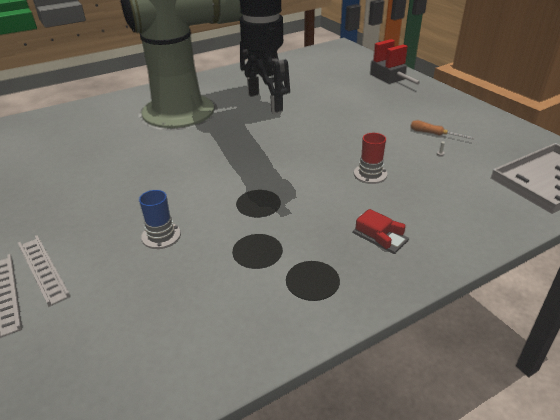

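View pics/side0.png

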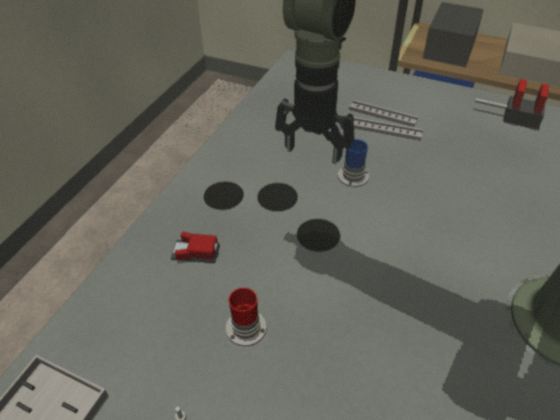

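Scene view: red cup at (373,150), toe piece at (380,228), blue cup at (155,208), and black discs at (258,203), (257,250) and (313,280). Side view: red cup at (243,305), discs at (318,235), (277,196) and (223,195). The disc nearest the base looks like scene (258,203) / side (318,235). I'll measure these next.

Run:
```python
from h import *
for n,cupb,cs in(("scene",(350,125,395,170),[(258,203),(257,250),(313,280)]),("side",(220,280,270,325),[(318,235),(277,196),(223,195)])):
    f=grab(n); im=f["img"]; hsv=cv2.cvtColor(im,cv2.COLOR_BGR2HSV)
    dark=(hsv[...,2]<45).astype(np.uint8)
    for c in cs:
        x,y=c; w=np.zeros_like(dark); cv2.ellipse(w,c,(31,23),0,0,360,1,-1)
        m=dark&w; nn,l,st,ce=cv2.connectedComponentsWithStats(m); k=l[y,x]
        cn=max(cv2.findContours((l==k).astype(np.uint8),0,cv2.CHAIN_APPROX_NONE)[0],key=cv2.contourArea)
        P=onplane(f,cn.reshape(-1,2),.004)[:,:2]; (cx,cy),rr=cv2.minEnclosingCircle(P.astype(np.float32))
        print(n,"mat",c,st[k],np.round([cx,cy,2*rr],4),"mean",np.round(onplane(f,ce[k],.004)[0],4),np.hypot(cx,cy), im[y,x])
    red=((hsv[...,1]>130)&((hsv[...,0]<8)|(hsv[...,0]>172))&(hsv[...,2]>50))
    b=np.zeros_like(red); b[cupb[1]:cupb[3],cupb[0]:cupb[2]]=1
    P=cloud(f,red&b); print(n,"cup z max",np.percentile(P[:,2],[1,50,98]))
    v,u=np.nonzero(red&b); print("px",u.min(),u.max(),v.min(),v.max())
    t=P[(P[:,2]>.09)&(P[:,2]<.106)]; (cx,cy),rr=cv2.minEnclosingCircle(t[:,:2].astype(np.float32)); print("rim",cx,cy,2*rr,len(t))
    A=np.c_[2*t[:,:2],np.ones(len(t))]; s=np.linalg.lstsq(A,(t[:,:2]**2).sum(1),rcond=None)[0]; print("fit",s[:2],2*np.sqrt(s[2]+s[0]**2+s[1]**2))
    b[:]=0
    if n=="scene": b[205:255,350:415]=1
    else: b[228:265,170:225]=1
    P=cloud(f,red&b); print("toe",P.mean(0),P.min(0),P.max(0))
    bl=(hsv[...,0]>100)&(hsv[...,0]<130)&(hsv[...,1]>120); b[:]=0; b[(slice(185,235),slice(135,180)) if n=="scene" else (slice(135,190),slice(335,380))]=1
    P=cloud(f,bl&b); print("blue",P.mean(0))
```

```text
scene mat (258, 203) [247 190  33  21 284] [ 0.5351 -0.0106  0.0958] mean [ 0.5315 -0.0021  0.004 ] 0.5352138436598355 [39 41 42]
scene mat (257, 250) [     0      0    560    420 235200] [-0.268   0.3794  2.987 ] mean [0.5856 0.006  0.004 ] 0.4645349480955798 [48 50 51]
scene mat (313, 280) [     0      0    560    420 235193] [-0.268   0.3794  2.987 ] mean [0.5856 0.006  0.004 ] 0.4645349480955798 [51 54 53]
scene cup z max [0.0489056  0.08156933 0.09886845]
px 363 385 133 162
rim 0.5783377885818481 0.2646128833293915 0.05725441128015518 162
fit [0.57823016 0.26317489] 0.04968665389506491
toe [0.7665422  0.13017411 0.03094296] [0.71827566 0.09961959 0.00937532] [0.81144307 0.17625139 0.03996521]
blue [ 0.52246857 -0.24307798  0.08359133]
side mat (318, 235) [298 220  41  31 969] [ 0.5344 -0.0155  0.0957] mean [ 0.5331 -0.0131  0.004 ] 0.5346526762488221 [31 35 35]
side mat (277, 196) [259 184  38  26 619] [ 0.6706 -0.0939  0.0927] mean [ 0.6698 -0.0902  0.004 ] 0.6771882083817599 [39 42 41]
side mat (223, 195) [205 183  37  26 647] [ 0.7954 -0.0449  0.0924] mean [ 0.7944 -0.0426  0.004 ] 0.796644849673149 [31 39 38]
side cup z max [0.04255325 0.07721565 0.10136289]
px 229 256 288 324
rim 0.5758849382400513 0.2657351791858673 0.05520186573266983 232
fit [0.57602193 0.26654933] 0.04977989760012651
toe [0.75405564 0.14396861 0.03197839] [0.7142193  0.10466999 0.0120753 ] [0.80691241 0.1808578  0.04229428]
blue [ 0.52333631 -0.24068855  0.0809049 ]
```

The red cup is near (0.577, 0.265) with its rim at 0.100, as it should be. The mat is near (0.534, -0.013), at the smallest radius of the three. I'll move over the cup, taking a wrist picture first.

```bash
python3 - <<'E'
from h import *
f=grab("wrist"); cv2.imwrite("pics/w0.png",f["img"]); print(np.round(f["pose"],3).tolist(),f["fovy"])
E
python3 -m handwheel '[{"tx":0.03},{"tx":0.07,"ty":0.007},{"tx":0.11,"ty":0.013},{"tx":0.15,"ty":0.02},{"tx":0.19,"ty":0.027},{"tx":0.23,"ty":0.027},{"tx":0.255,"ty":0.027},{"tx":0.265,"ty":0.027},{"tx":0.265,"ty":0.027},{"tx":0.265,"ty":0.027},{"tx":0.265,"ty":0.027}]' 0.0854
python3 - <<'E'
from h import *
f=grab("wrist"); cv2.imwrite("pics/w1.png",f["img"]); print(np.round(f["pose"],3).tolist())
a=cv2.imread("pics/w0.png"); cv2.imwrite("pics/w01.png",cv2.resize(np.hstack([a,f["img"]]),(800,300)))
E
```

```text
[[1.0, -0.001, 0.001, 0.55], [0.0, 0.959, 0.285, 0.073], [-0.001, -0.285, 0.959, 0.374], [0.0, 0.0, 0.0, 1.0]] 68.97556297596971
[[1.0, -0.001, 0.001, 0.55], [0.0, 0.958, 0.285, 0.073], [-0.001, -0.285, 0.958, 0.374], [0.0, 0.0, 0.0, 1.0]]validation failed for argument at $[0]...
```

View pics/w01.png

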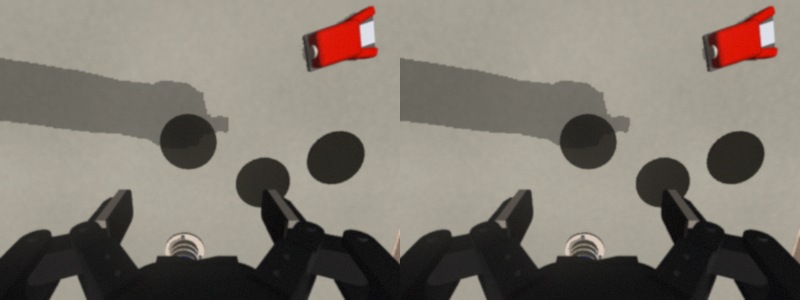

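The wrist view shows the whole nearest mat at about (263,197) in full pixels, with the other two discs to its right and the toe piece at top right. The move was refused, so rows probably need all six keys. I'll measure the mat from this frame and resend.

```bash
python3 - <<'E'
from h import *
f=grab("wrist"); g=cv2.cvtColor(f["img"],cv2.COLOR_BGR2GRAY)
w=np.zeros_like(g); cv2.circle(w,(263,197),55,1,-1)
print(g[197,263],g[165,263],g[197,200],g[150,263])
m=(cv2.GaussianBlur(g,(3,3),0)<75).astype(np.uint8)&w
n,l,st,ce=cv2.connectedComponentsWithStats(m);k=l[205,263]
cn=max(cv2.findContours((l==k).astype(np.uint8),0,1)[0],key=cv2.contourArea)
P=onplane(f,cn.reshape(-1,2),.004)[:,:2]; print(st[k],cv2.minEnclosingCircle(P.astype(np.float32)),cv2.fitEllipse((P*1000).astype(np.float32)))
E
python3 -m handwheel '[{"tx":0.03,"ty":0,"tz":0,"ax":0,"ay":0,"az":0},{"tx":0.07,"ty":0.007,"tz":0,"ax":0,"ay":0,"az":0},{"tx":0.11,"ty":0.013,"tz":0,"ax":0,"ay":0,"az":0},{"tx":0.15,"ty":0.02,"tz":0,"ax":0,"ay":0,"az":0},{"tx":0.19,"ty":0.027,"tz":0,"ax":0,"ay":0,"az":0},{"tx":0.23,"ty":0.027,"tz":0,"ax":0,"ay":0,"az":0},{"tx":0.255,"ty":0.027,"tz":0,"ax":0,"ay":0,"az":0},{"tx":0.265,"ty":0.027,"tz":0,"ax":0,"ay":0,"az":0},{"tx":0.265,"ty":0.027,"tz":0,"ax":0,"ay":0,"az":0},{"tx":0.265,"ty":0.027,"tz":0,"ax":0,"ay":0,"az":0}]' 0.0854
```

```text
38 40 166 111
[ 224  160   78   76 4674] ((0.5338302254676819, -0.0178737360984087), 0.049018409103155136) ((533.7989501953125, -17.905141830444336), (95.87126922607422, 96.26655578613281), 17.999324798583984)
time_s: 1.35
ee_pos: [0.577, 0.264, 0.2312]
ee_rot: [0.707, 0.707, -0.0, 0.0]
wrist_force: [0.1, 0.1, 0.1]
gripper_width: 0.0855
finger_force: 0.0
```

Run:
```python
from h import *
f=grab("wrist"); cv2.imwrite("pics/w2.png",f["img"]); hsv=cv2.cvtColor(f["img"],cv2.COLOR_BGR2HSV)
red=((hsv[...,1]>130)&((hsv[...,0]<8)|(hsv[...,0]>172))&(hsv[...,2]>40)); red[:, :150]=0; red[:,410:]=0
P=cloud(f,red); t=P[(P[:,2]>.094)&(P[:,2]<.106)]; print(len(P),len(t))
if len(t)>20:
    print(t.min(0),t.max(0)); A=np.c_[2*t[:,:2],np.ones(len(t))]; s=np.linalg.lstsq(A,(t[:,:2]**2).sum(1),rcond=None)[0]; print("fit",s[:2],2*np.sqrt(s[2]+s[0]**2+s[1]**2))
cn=max(cv2.findContours(red.astype(np.uint8),0,1)[0],key=cv2.contourArea); Q=onplane(f,cn.reshape(-1,2),.1); print(Q.min(0),Q.max(0))
```

```text
1988 523
[0.55048171 0.23930624 0.09401812] [0.60146441 0.29169384 0.10176975]
fit [0.57618356 0.2659797 ] 0.04939682188853226
[0.55052122 0.23969516 0.1       ] [0.60150917 0.29574756 0.1       ]
```

View pics/w2.png

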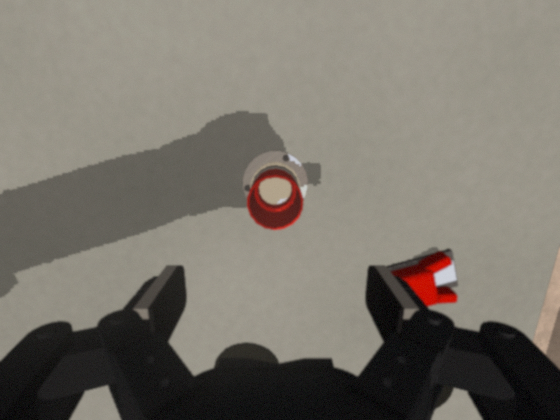

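The cup sits at (275,200) px between the open fingers, and its centre works out at (0.576, 0.266). I'll descend and then close.

```bash
python3 -m handwheel '[{"tx":0.002,"ty":-0.001,"tz":0.03,"ax":0,"ay":0,"az":0},{"tx":0.002,"ty":-0.001,"tz":0.065,"ax":0,"ay":0,"az":0},{"tx":0.002,"ty":-0.001,"tz":0.1,"ax":0,"ay":0,"az":0},{"tx":0.002,"ty":-0.001,"tz":0.125,"ax":0,"ay":0,"az":0},{"tx":0.002,"ty":-0.001,"tz":0.145,"ax":0,"ay":0,"az":0},{"tx":0.002,"ty":-0.001,"tz":0.16,"ax":0,"ay":0,"az":0},{"tx":0.002,"ty":-0.001,"tz":0.17,"ax":0,"ay":0,"az":0},{"tx":0.002,"ty":-0.001,"tz":0.176,"ax":0,"ay":0,"az":0},{"tx":0.002,"ty":-0.001,"tz":0.176,"ax":0,"ay":0,"az":0},{"tx":0.002,"ty":-0.001,"tz":0.176,"ax":0,"ay":0,"az":0}]' 0.0854
```

```text
time_s: 2.4
ee_pos: [0.5766, 0.2669, 0.056]
ee_rot: [0.707, 0.707, 0.0, 0.0]
wrist_force: [0.4, 0.2, 0.9]
gripper_width: 0.0856
finger_force: 0.0
```

```bash
python3 -m handwheel '[{"tx":0,"ty":0,"tz":0,"ax":0,"ay":0,"az":0},{"tx":0,"ty":0,"tz":0,"ax":0,"ay":0,"az":0},{"tx":0,"ty":0,"tz":0,"ax":0,"ay":0,"az":0},{"tx":0,"ty":0,"tz":0,"ax":0,"ay":0,"az":0},{"tx":0,"ty":0,"tz":0,"ax":0,"ay":0,"az":0},{"tx":0,"ty":0,"tz":0,"ax":0,"ay":0,"az":0},{"tx":0,"ty":0,"tz":0,"ax":0,"ay":0,"az":0},{"tx":0,"ty":0,"tz":0,"ax":0,"ay":0,"az":0},{"tx":0,"ty":0,"tz":0,"ax":0,"ay":0,"az":0},{"tx":0,"ty":0,"tz":0,"ax":0,"ay":0,"az":0}]' 0.04 50
```

```text
time_s: 3.4
ee_pos: [0.5763, 0.2672, 0.0564]
ee_rot: [0.707, 0.707, 0.0, 0.0]
wrist_force: [-1.1, 0.1, 5.8]
gripper_width: 0.0515
finger_force: 51.5
```

Gripped at 51.5 mm, which matches the cup. I'll pull straight up slowly.

```bash
python3 -m handwheel '[{"tx":0,"ty":0,"tz":-0.002,"ax":0,"ay":0,"az":0},{"tx":0,"ty":0,"tz":-0.004,"ax":0,"ay":0,"az":0},{"tx":0,"ty":0,"tz":-0.006,"ax":0,"ay":0,"az":0},{"tx":0,"ty":0,"tz":-0.008,"ax":0,"ay":0,"az":0},{"tx":0,"ty":0,"tz":-0.01,"ax":0,"ay":0,"az":0}]' 0.04 50
```

```text
time_s: 3.9
ee_pos: [0.5756, 0.2669, 0.065]
ee_rot: [0.707, 0.707, -0.0, -0.0]
wrist_force: [-0.3, 0.4, -4.5]
gripper_width: 0.0517
finger_force: 53.0
```

```bash
python3 -m handwheel '[{"tx":0,"ty":0,"tz":-0.003,"ax":0,"ay":0,"az":0},{"tx":0,"ty":0,"tz":-0.006,"ax":0,"ay":0,"az":0},{"tx":0,"ty":0,"tz":-0.009,"ax":0,"ay":0,"az":0},{"tx":0,"ty":0,"tz":-0.012,"ax":0,"ay":0,"az":0},{"tx":0,"ty":0,"tz":-0.015,"ax":0,"ay":0,"az":0},{"tx":0,"ty":0,"tz":-0.018,"ax":0,"ay":0,"az":0},{"tx":0,"ty":0,"tz":-0.021,"ax":0,"ay":0,"az":0},{"tx":0,"ty":0,"tz":-0.024,"ax":0,"ay":0,"az":0},{"tx":0,"ty":0,"tz":-0.028,"ax":0,"ay":0,"az":0},{"tx":0,"ty":0,"tz":-0.033,"ax":0,"ay":0,"az":0},{"tx":0,"ty":0,"tz":-0.04,"ax":0,"ay":0,"az":0},{"tx":0,"ty":0,"tz":-0.05,"ax":0,"ay":0,"az":0},{"tx":0,"ty":0,"tz":-0.065,"ax":0,"ay":0,"az":0},{"tx":0,"ty":0,"tz":-0.08,"ax":0,"ay":0,"az":0},{"tx":0,"ty":0,"tz":-0.085,"ax":0,"ay":0,"az":0},{"tx":0,"ty":0,"tz":-0.085,"ax":0,"ay":0,"az":0},{"tx":0,"ty":0,"tz":-0.085,"ax":0,"ay":0,"az":0}]' 0.04 50
python3 - <<'E'
from h import *
ims=[grab(n)["img"] for n in("scene","side")]
cv2.imwrite("pics/lift.png",np.hstack([cv2.resize(ims[0][50:250,260:460],(400,400)),cv2.resize(ims[1][200:400,140:340],(400,400))]))
E
```

```text
time_s: 5.6
ee_pos: [0.5758, 0.2669, 0.15]
ee_rot: [0.707, 0.707, -0.0, -0.0]
wrist_force: [-0.3, 0.4, -1.7]
gripper_width: 0.0517
finger_force: 54.7
```

View pics/lift.png

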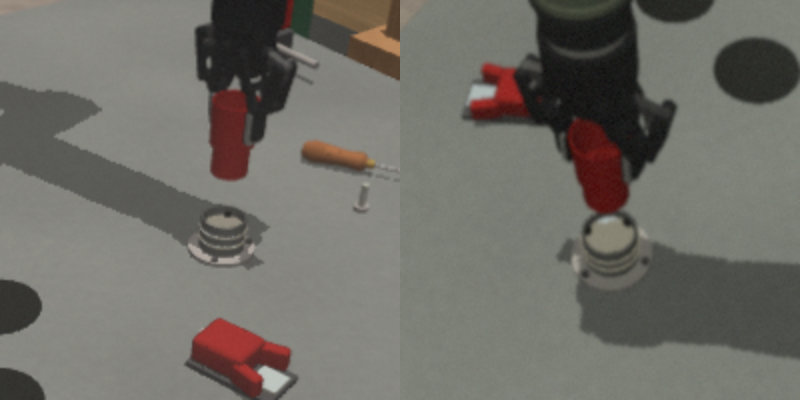

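The cup is out of the stack and held, at about (230,135) in the left crop and (600,165) in the right. It looks slightly slanted in the side view, so I'll check the tilt and foot height.

```bash
cat >> h.py <<'E'
def proj(f,P):
    T=np.linalg.inv(np.array(f["pose"])); p=np.atleast_2d(P)@T[:3,:3].T+T[:3,3]; p=p*[1,-1,-1]
    return cv2.projectPoints(p,np.zeros(3),np.zeros(3),K(f),np.array(f["dist_coeffs"],float))[0].reshape(-1,2)
def cupmask(f,c,rad):
    hsv=cv2.cvtColor(f["img"],cv2.COLOR_BGR2HSV)
    red=((hsv[...,1]>130)&((hsv[...,0]<8)|(hsv[...,0]>172))&(hsv[...,2]>40)); w=np.zeros(red.shape,np.uint8)
    cv2.circle(w,tuple(int(round(x)) for x in c),rad,1,-1); return red&(w>0)
E
python3 - <<'E'
from h import *
x,y=.5758,.2665
for n in("scene","side"):
    f=grab(n); q=proj(f,[[x,y,.106],[x,y,.15],[x,y,.194]]); print(n,"expected axis px",q.round(1).tolist())
    m=cupmask(f,q[1],32); v,u=np.nonzero(m); print("px",u.min(),u.max(),v.min(),v.max())
    for a in range(v.min(),v.max(),4):
        uu=u[v==a]; print(a,uu.min(),uu.max(),end=" | ")
    P=cloud(f,m); print("\nz",np.percentile(P[:,2],[1,99]))
    for lo in(.106,.12,.145,.165,.18):
        t=P[(P[:,2]>lo)&(P[:,2]<lo+.014)]
        if len(t)>15: print(lo,len(t),t.mean(0).round(4))
E
```

```text
scene expected axis px [[374.6, 134.4], [376.5, 116.8], [378.6, 98.4]]
px 366 389 95 139
95 371 372 | 99 366 389 | 103 366 382 | 107 366 381 | 111 366 381 | 115 366 380 | 119 366 380 | 123 367 382 | 127 367 383 | 131 367 383 | 135 366 382 | 
z [0.10808734 0.19233521]
0.106 81 [0.5891 0.2522 0.1134]
0.12 94 [0.5904 0.2534 0.1266]
0.145 92 [0.5897 0.2454 0.1515]
0.165 142 [0.5783 0.2551 0.1733]
0.18 162 [0.574  0.2558 0.1865]
side expected axis px [[242.4, 297.0], [240.8, 282.5], [239.1, 266.8]]
px 224 253 259 306
259 229 230 | 263 225 240 | 267 224 242 | 271 224 247 | 275 225 250 | 279 227 249 | 283 228 250 | 287 229 250 | 291 230 251 | 295 232 253 | 299 233 252 | 303 236 249 | 
z [0.1081367  0.22385239]
0.106 81 [0.567  0.2797 0.1135]
0.12 96 [0.5665 0.2797 0.1269]
0.145 190 [0.5773 0.2696 0.1517]
0.165 179 [0.5784 0.2738 0.172 ]
0.18 203 [0.5783 0.2801 0.1876]
```

The foot is at about z 0.107, so it hasn't slipped, and any tilt is within about 1.5°. I'll carry it over the mat and lower most of the way.

```bash
python3 -m handwheel '[{"tx":-0.01,"ty":-0.001,"tz":0,"ax":0,"ay":0,"az":0},{"tx":-0.03,"ty":-0.005,"tz":0,"ax":0,"ay":0,"az":0},{"tx":-0.055,"ty":-0.01,"tz":0,"ax":0,"ay":0,"az":0},{"tx":-0.085,"ty":-0.015,"tz":0,"ax":0,"ay":0,"az":0},{"tx":-0.115,"ty":-0.02,"tz":0,"ax":0,"ay":0,"az":0},{"tx":-0.145,"ty":-0.025,"tz":0,"ax":0,"ay":0,"az":0},{"tx":-0.175,"ty":-0.03,"tz":0,"ax":0,"ay":0,"az":0},{"tx":-0.205,"ty":-0.035,"tz":0,"ax":0,"ay":0,"az":0},{"tx":-0.235,"ty":-0.039,"tz":0,"ax":0,"ay":0,"az":0},{"tx":-0.258,"ty":-0.042,"tz":0,"ax":0,"ay":0,"az":0},{"tx":-0.273,"ty":-0.042,"tz":0,"ax":0,"ay":0,"az":0},{"tx":-0.281,"ty":-0.042,"tz":0,"ax":0,"ay":0,"az":0},{"tx":-0.283,"ty":-0.042,"tz":0,"ax":0,"ay":0,"az":0},{"tx":-0.283,"ty":-0.042,"tz":0,"ax":0,"ay":0,"az":0},{"tx":-0.283,"ty":-0.042,"tz":0,"ax":0,"ay":0,"az":0}]' 0.04 50
python3 -m handwheel '[{"tx":0,"ty":0,"tz":0.008,"ax":0,"ay":0,"az":0},{"tx":0,"ty":0,"tz":0.02,"ax":0,"ay":0,"az":0},{"tx":0,"ty":0,"tz":0.035,"ax":0,"ay":0,"az":0},{"tx":0,"ty":0,"tz":0.05,"ax":0,"ay":0,"az":0},{"tx":0,"ty":0,"tz":0.064,"ax":0,"ay":0,"az":0},{"tx":0,"ty":0,"tz":0.076,"ax":0,"ay":0,"az":0},{"tx":0,"ty":0,"tz":0.085,"ax":0,"ay":0,"az":0},{"tx":0,"ty":0,"tz":0.09,"ax":0,"ay":0,"az":0},{"tx":0,"ty":0,"tz":0.092,"ax":0,"ay":0,"az":0},{"tx":0,"ty":0,"tz":0.092,"ax":0,"ay":0,"az":0},{"tx":0,"ty":0,"tz":0.092,"ax":0,"ay":0,"az":0}]' 0.04 50
python3 - <<'E'
from h import *
ims=[]
x,y=.534,-.017
for n in("scene","side"):
    f=grab(n); q=proj(f,[[x,y,.013],[x,y,.1]]); print(n,q.round(1).tolist()); m=cupmask(f,q.mean(0),34); v,u=np.nonzero(m); P=cloud(f,m); print(np.percentile(P[:,2],[1,99]))
    for a in range(v.min(),v.max(),4):
        uu=u[v==a]; print(a,uu.min(),uu.max(),end=" | ")
    c=q.mean(0).astype(int); ims.append(cv2.resize(f["img"][c[1]-60:c[1]+60,c[0]-60:c[0]+60],(400,400)))
cv2.imwrite("pics/pre.png",np.hstack(ims)); s=r.read_state(); print(s["ee_pos"],s["wrist_force"])
E
```

```text
time_s: 7.3
ee_pos: [0.534, -0.0152, 0.1502]
ee_rot: [0.707, 0.708, 0.0, -0.0]
wrist_force: [-0.9, -0.4, -1.1]
gripper_width: 0.0519
finger_force: 54.7
time_s: 8.4
ee_pos: [0.5345, -0.0161, 0.0588]
ee_rot: [0.707, 0.707, 0.0, 0.0]
wrist_force: [0.5, -0.1, -0.6]
gripper_width: 0.0514
finger_force: 54.7
scene [[258.7, 197.7], [256.7, 164.7]]
[0.01489433 0.10169247]
159 253 253 | 163 246 263 | 167 245 257 | 171 245 258 | 175 246 258 | 179 246 258 | 183 247 258 | 187 247 259 | 191 249 266 | 195 249 267 | 199 250 266 | side [[318.2, 231.6], [320.1, 204.3]]
[0.01767419 0.10443816]
196 316 316 | 200 308 324 | 204 308 326 | 208 308 328 | 212 308 328 | 216 309 328 | 220 309 327 | 224 310 328 | 228 310 327 | 232 310 326 | 236 313 322 | [ 0.53448581 -0.01607267  0.05882521] [-0.223348   -0.01358475 -1.24515798]
```

View pics/pre.png

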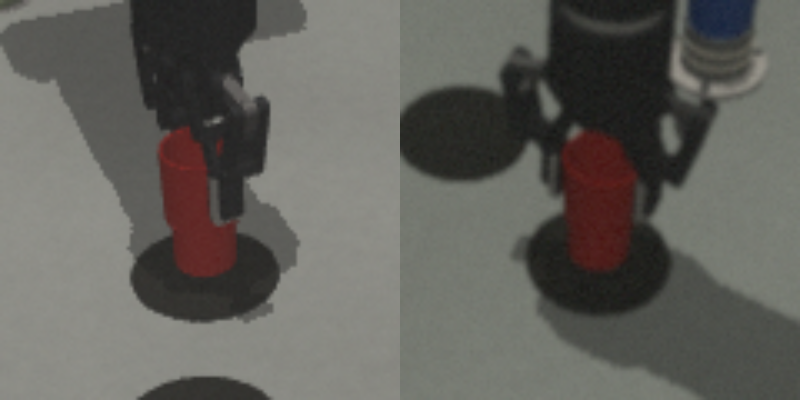

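The cup hangs about 10 mm above the mat, upright and centred on it (foot at about (205,260) left and (598,255) right). I'll creep down.

```bash
python3 -m handwheel '[{"tx":0,"ty":0,"tz":0.002,"ax":0,"ay":0,"az":0},{"tx":0,"ty":0,"tz":0.004,"ax":0,"ay":0,"az":0},{"tx":0,"ty":0,"tz":0.006,"ax":0,"ay":0,"az":0},{"tx":0,"ty":0,"tz":0.007,"ax":0,"ay":0,"az":0},{"tx":0,"ty":0,"tz":0.008,"ax":0,"ay":0,"az":0},{"tx":0,"ty":0,"tz":0.0085,"ax":0,"ay":0,"az":0},{"tx":0,"ty":0,"tz":0.009,"ax":0,"ay":0,"az":0},{"tx":0,"ty":0,"tz":0.009,"ax":0,"ay":0,"az":0}]' 0.04 50
python3 -m handwheel '[{"tx":0,"ty":0,"tz":0.0005,"ax":0,"ay":0,"az":0},{"tx":0,"ty":0,"tz":0.001,"ax":0,"ay":0,"az":0},{"tx":0,"ty":0,"tz":0.001,"ax":0,"ay":0,"az":0}]' 0.04 50
```

```text
time_s: 9.3
ee_pos: [0.534, -0.016, 0.0492]
ee_rot: [0.707, 0.707, 0.0, -0.0]
wrist_force: [-0.7, -0.7, -0.4]
gripper_width: 0.0515
finger_force: 54.7
time_s: 9.6
ee_pos: [0.5341, -0.016, 0.0485]
ee_rot: [0.707, 0.707, 0.0, 0.0]
wrist_force: [-0.1, -0.8, 1.6]
gripper_width: 0.0515
finger_force: 54.8
```

```bash
python3 -m handwheel '[{"tx":0,"ty":0,"tz":0.0005,"ax":0,"ay":0,"az":0},{"tx":0,"ty":0,"tz":0.0005,"ax":0,"ay":0,"az":0}]' 0.04 50
```

```text
time_s: 9.8
ee_pos: [0.5341, -0.0161, 0.0484]
ee_rot: [0.707, 0.707, 0.0, 0.0]
wrist_force: [-1.2, -1.2, 5.9]
gripper_width: 0.0515
finger_force: 55.0
```

It's touching, with about 6 N on the wrist. Releasing.

```bash
python3 -m handwheel '[{"tx":0,"ty":0,"tz":0,"ax":0,"ay":0,"az":0},{"tx":0,"ty":0,"tz":0,"ax":0,"ay":0,"az":0},{"tx":0,"ty":0,"tz":0,"ax":0,"ay":0,"az":0}]' 0.04 20
python3 -m handwheel '[{"tx":0,"ty":0,"tz":0,"ax":0,"ay":0,"az":0},{"tx":0,"ty":0,"tz":0,"ax":0,"ay":0,"az":0},{"tx":0,"ty":0,"tz":0,"ax":0,"ay":0,"az":0},{"tx":0,"ty":0,"tz":0,"ax":0,"ay":0,"az":0},{"tx":0,"ty":0,"tz":0,"ax":0,"ay":0,"az":0},{"tx":0,"ty":0,"tz":0,"ax":0,"ay":0,"az":0},{"tx":0,"ty":0,"tz":0,"ax":0,"ay":0,"az":0},{"tx":0,"ty":0,"tz":0,"ax":0,"ay":0,"az":0}]' 0.0854 20
```

```text
time_s: 10.1
ee_pos: [0.5341, -0.0161, 0.0484]
ee_rot: [0.707, 0.707, 0.0, 0.0]
wrist_force: [-2.1, 0.0, 6.0]
gripper_width: 0.0516
finger_force: 55.0
time_s: 10.9
ee_pos: [0.534, -0.016, 0.0478]
ee_rot: [0.707, 0.707, 0.0, -0.0]
wrist_force: [-0.5, -0.8, 0.4]
gripper_width: 0.0854
finger_force: 0.0
```

```bash
python3 -m handwheel '[{"tx":0,"ty":0,"tz":-0.005,"ax":0,"ay":0,"az":0},{"tx":0,"ty":0,"tz":-0.015,"ax":0,"ay":0,"az":0},{"tx":0,"ty":0,"tz":-0.03,"ax":0,"ay":0,"az":0},{"tx":0,"ty":0,"tz":-0.05,"ax":0,"ay":0,"az":0},{"tx":0,"ty":0,"tz":-0.08,"ax":0,"ay":0,"az":0},{"tx":0,"ty":0,"tz":-0.11,"ax":0,"ay":0,"az":0},{"tx":0,"ty":0,"tz":-0.14,"ax":0,"ay":0,"az":0},{"tx":0,"ty":0,"tz":-0.16,"ax":0,"ay":0,"az":0},{"tx":0,"ty":0,"tz":-0.17,"ax":0,"ay":0,"az":0},{"tx":0,"ty":0,"tz":-0.17,"ax":0,"ay":0,"az":0},{"tx":0,"ty":0,"tz":-0.17,"ax":0,"ay":0,"az":0}]' 0.0854 20
python3 - <<'E'
from h import *
ims=[]; x,y=.534,-.017
for n in("scene","side"):
    f=grab(n); q=proj(f,[[x,y,.004],[x,y,.092]]); m=cupmask(f,q.mean(0),34); P=cloud(f,m); print(np.percentile(P[:,2],[1,99]))
    t=P[(P[:,2]>.08)&(P[:,2]<.095)]; A=np.c_[2*t[:,:2],np.ones(len(t))]; s=np.linalg.lstsq(A,(t[:,:2]**2).sum(1),rcond=None)[0]; print("rim fit",s[:2])
    c=q.mean(0).astype(int); ims.append(cv2.resize(f["img"][c[1]-75:c[1]+75,c[0]-75:c[0]+75],(400,400)))
cv2.imwrite("pics/post.png",np.hstack(ims))
E
```

```text
time_s: 12.0
ee_pos: [0.5335, -0.0159, 0.2172]
ee_rot: [0.707, 0.707, -0.0, -0.0]
wrist_force: [-0.9, -1.0, -0.0]
gripper_width: 0.0854
finger_force: 0.0
[0.00590144 0.09137717]
rim fit [ 0.53610254 -0.01939367]
[0.00662355 0.09204075]
rim fit [ 0.5335669  -0.01583712]
```

View pics/post.png

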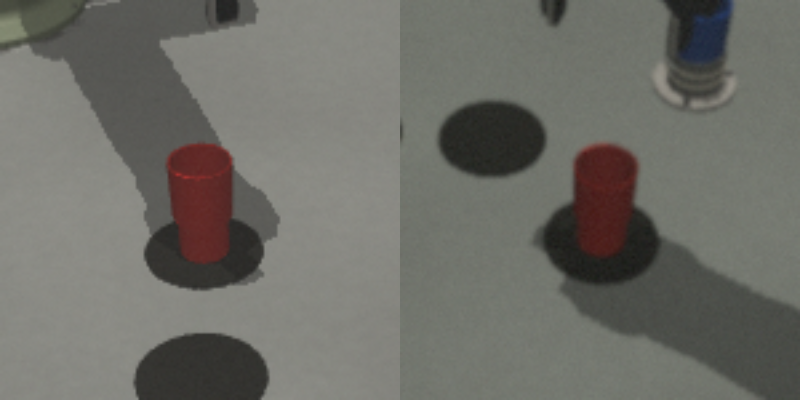

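The cup stands upright in the middle of the nearest mat (foot at about (204,255) left and (602,245) right), rim at z 0.092, and the gripper is clear of it. Handing in.

```bash
python3 -c "from rig import r; print(r.sign_off())"
```

```text
the job is handed in; nothing more can be done
None
```

The red cup is out of its stack and stands upright, released, in the middle of the mat nearest the base; I never touched the blue cup or the toe piece, and I handed the job in at about 12 s (no verdict was shown).

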